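# Push the plate out over the end of the ledge

## Robot

A 6-joint arm with a two-finger parallel gripper is mounted at the origin on a cart in front of the work surface, level with it; the furniture and walls round the work are solid. World frame = base frame: x ahead of the robot, y to its left, z up, the work surface at z = 0. Lengths are in m, angles in rad, forces in N, time in s.
With the tool pointing down it reaches from about 0.3 to 0.875 m from the base axis. Payload 6.4 kg.
Tool frame: the origin (TCP) lies midway between the tips of the shut fingers; the grasp point (between the pads) lies 19 mm behind it; y points along the fingers, x is the direction in which the jaws open and shut, and the axes are right-handed (so a half turn about y gives the same grasp; the last joint's range is limited). The gripper opens to 85 mm and grips with 20 to 120 N. Pads are 22 mm wide; open, the fingers measure 114 mm over their backs; the gripper's body (76 mm by 85 mm) begins 54 mm behind the grasp point. The pads swing forward as they close: fully open they stand 13 mm farther back than shut.
Start: joints at [-1.484, 0.181, 1.607, -0, 1.354, -0.206], TCP at [0.166, -0.551, 0.231] pointing down, gripper open.
Joint ranges: [-2.99, 2.99], [-0.89, 2.07], [0.3, 2.58], [-1.14, 4.28], [0, 2.63], [-3.12, 3.12]. Speed limits (rad/s): [2.57, 2.57, 3.01, 3.14, 3.14, 3.14].

## Interface

Orientations are given as a unit quaternion [x, y, z, w].
In Python, from workcell import robot, viewer gives the robot as it stands.
- The arm moves only by the tool play_rows, never from a script. Its argument "moves" is text: rows parted by semicolons, each of 5 numbers parted by spaces: the finger opening in mm, from 0 to 85.4, then the shift along the tool's x, y, z in units of 25 mm (1.0 is 25 mm), then the turn about the tool's y in units of 5 degrees (1.0 is 5 degrees). In form: grip x y z turn; .... A call has 1 to 20 rows; each row is the pose to reach, as a shift and turn from the pose commanded when the call began, along the tool's axes at that moment; what a row does not reach only later rows make up. A row lasts 1/12 s, in which the tool goes at most 41.7 mm and 7.16 degrees, less where a joint would pass 70% of its speed; a pose out of reach is approached as far as the arm can. A call with a gripper value outside its range is refused whole. The fingers move at their own pace and stop on an object; "force" is the grip in N (left out, the last holds). Time passes only in rows, so rows that repeat a pose let the fingers close. It gives the time, the measured TCP pose, the force and the opening at its end, in the units of the state.
- robot.get_obs(): the state, without advancing time (a new reading comes with each control period).
- viewer.snapshot(name): name is "scene" or "side" or "wrist"; returns the picture (480x640x3 uint8, red, green, blue); there is no depth.
- viewer.camera_params(name): a dict with "fov_y" (degrees; the focal length in pixels is half the picture's height over the tangent of half this angle, whatever the lens; pixels are square), "cx", "cy" (the principal point, pixels), "xyz" and "orientation" of the camera in the world. Camera axes: x right, y down, z forward; pixel columns grow to the right and rows downward; lengths in m; the calibration is good to about 2 mm. A picture is of the moment at which its call begins: read the wrist's pose just before it. camera_params takes no time and is no camera call; for the wrist camera it gives the pose at the moment of the call.
- robot.close_job(): hands the job in, once; it reports no verdict.
The state is a dict: "time": time; "joint_positions": joint angles; "dq": joint speeds; "tau": joint torques, N m; "position": TCP position; "eef_rot": TCP orientation; "ft_force": force on the tool from outside, world axes, zero at the start; "ft_torque": the same for the moment, N m; "grip_width": opening from 0.0 (shut) to 1.0 (fully open).
Only numpy, scipy, OpenCV 4.12 (cv2) and the standard library are available. Lean on these libraries where they do the work, as an engineer would, in place of code of your own. Each camera call takes 0.05 s, during which the arm holds its last target. There are 200 camera calls.

## Task

Two flat metal plates lie on the low dark ledge. With the fingertips, push the longer plate along the ledge, away from the shorter plate, until about a third of its length hangs out over the end of the ledge, so that the next person can take it by its free edge; it stays lying flat and square on the ledge. Only push it, do not pick it up, leave the shorter plate and the things round the ledge where they are, and finish with the hand clear.

Things in the scene. Friction and masses are not known exactly. Their poses are not given: they have to be found in the camera images.
- ledge: fixed low ledge on the worktop, a black board on two feet: 120 (its x) x 380 (its y, lengthwise) mm, the board's top 50 mm above the worktop. Origin: centre of the ledge on the worktop (z 0); its z is up. Both ends (y = -190 and y = +190 mm) are open. An aluminium guide rail runs the full length on the far side, x = 52 to 60 mm, standing 10 mm above the board; the near long side (x = -60 mm) is open. Turned by up to 0.25 rad from the robot's axes
- long_plate: the plate to push: loose flat aluminium plate, 80 (its x) x 120 (its y, along the ledge) x 6 (z) mm, 0.11 to 0.22 kg, small screw hole at each corner, lying flat on the board a few mm clear of the rail, near one end of the ledge (which end varies). Origin: centre of its underside, so 50 mm above the worktop; its y runs along the ledge within about 0.05 rad at the start. A third of its length is 40 mm. It slides with plain friction
- short_plate: plate to leave alone: loose flat aluminium plate, 80 (its x) x 60 (its y) x 6 (z) mm with a screw hole at each corner, lying flat on the board near the other end. Origin: centre of its underside. At least 80 mm of free board lies between the two plates
- flask: loose conical glass flask with amber liquid look, diameter 52, height 85 mm, on the worktop behind the ledge. Origin: centre of its underside. Leave alone
- bulb: loose red rubber pipette bulb, diameter 51, height 76 mm, standing on the worktop in front of the ledge. Origin: centre of its underside. Leave alone
- pen: loose marker pen, 12 x 132 (its y) x 12 mm, lying on the worktop in front of the ledge, roughly along it. Origin: centre of its underside. Leave alone

How it is judged:
By the outcome, as a careful person would: the job done as asked, in the order asked, and still so for the second after the job is handed in, with the robot touching nothing.
It also fails if it takes over 35 s, if anything falls off the work surface, if the arm or the gripper's body presses on something with over 40 N, if the wrist force passes 120 N, or if a joint passes its speed limit or range.

## Working session

There is one attempt and no reset: what is moved stays moved. The work goes in short steps, Python scripts to look and compute and a tool call to move; the robot and the scene stay as the last step left them, time stands still between calls to the robot, and variables do not carry over. Pictures are saved under pics/ and viewed, about 8 in all and at most 12, crops included, and the job is handed in when it is done.

Besides the shell and the picture viewer there is one more tool, called after "Call:" as a command line: name --argument value ..., lists and objects as JSON in quotes. play_rows: Moves the arm, as the interface text tells. Its arguments: {"type":"object","properties":{"moves":{"type":"string"},"force":{"type":"number"}},"required":["moves"]}

```bash
mkdir -p pics; ls; python3 - <<'E'
from workcell import robot, viewer
import cv2
print(robot.get_obs())
for n in ("scene","side","wrist"):
    p=viewer.camera_params(n); print(n,p)
    cv2.imwrite(f"pics/{n}0.png",viewer.snapshot(n)[:,:,::-1])
E
```

```text
pics
{'time': 0.0, 'joint_positions': array([-1.48432122e+00,  1.81540313e-01,  1.60800688e+00, -2.44216065e-05,
        1.35381311e+00, -2.06299668e-01]), 'dq': array([ 9.33280400e-04, -4.29750057e-04,  5.50824727e-05,  2.61499301e-03,
       -8.15318816e-04,  6.49013345e-05]), 'tau': array([ 9.23700900e-04, -4.44865179e+01, -3.51333904e+01, -2.13350595e-04,
        9.09615046e-03,  1.53629122e-05]), 'position': array([ 0.16591107, -0.54996143,  0.23038511]), 'eef_rot': array([-0.56712371,  0.42213899, -0.42129705,  0.56804768]), 'ft_force': array([-0.07936942,  0.57703858, -0.94033026]), 'ft_torque': array([-0.08195466,  0.00353011, -0.00170044]), 'grip_width': 1.0020165881055163}
scene {'fov_y': 47.12087024882997, 'cx': 328.09585312939925, 'cy': 241.9822600928126, 'xyz': array([-0.01588248,  0.53532109,  0.55588487]), 'orientation': array([-0.39337568,  0.79088217, -0.42461609,  0.1986508 ])}
side {'fov_y': 44.53066845225685, 'cx': 322.2087392423175, 'cy': 245.0764858317016, 'xyz': array([0.10679057, 0.7129126 , 0.47034561]), 'orientation': array([-0.2626925 ,  0.81491431, -0.48981873,  0.1642709 ])}
wrist {'fov_y': 62.63509413287878, 'cx': 321.44985512359744, 'cy': 234.36033887587962, 'xyz': array([ 0.23326674, -0.52990056,  0.3721395 ]), 'orientation': array([ 0.79541036, -0.59011039, -0.08302997,  0.11044508])}
```

View pics/scene0.png

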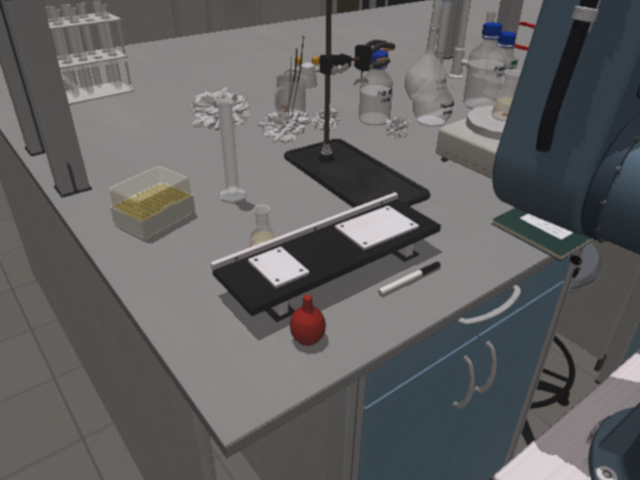

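View pics/side0.png

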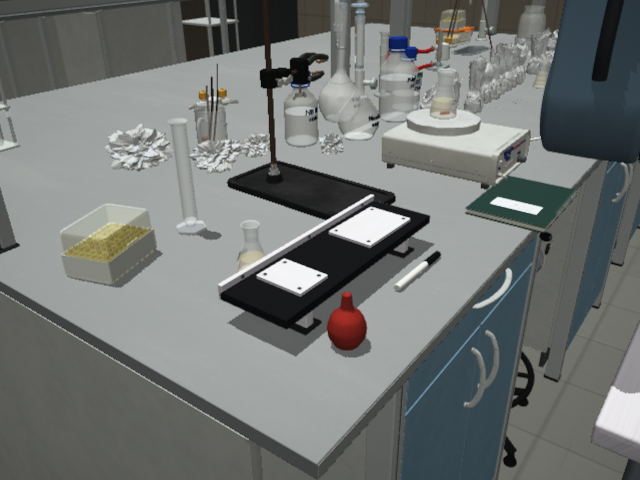

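The scene and side views show the ledge at about (215–440, 195–305) in the scene picture. The long plate is at its right end (377, 227), the short plate at the left (278, 266), and the rail is on the far side. The pen (410, 278) and bulb (308, 322) stand in front.

```bash
cat > h.py <<'E'
import numpy as np, cv2
from scipy.spatial.transform import Rotation as R
def cast(p,uv,z):
    f=240/np.tan(np.radians(p["fov_y"])/2)
    uv=np.atleast_2d(uv).astype(float)
    d=np.c_[(uv[:,0]-p["cx"])/f,(uv[:,1]-p["cy"])/f,np.ones(len(uv))]
    d=R.from_quat(p["orientation"]).apply(d); c=np.asarray(p["xyz"])
    return (c+d*((z-c[2])/d[:,2])[:,None])[:,:2]
def proj(p,P):
    f=240/np.tan(np.radians(p["fov_y"])/2)
    q=R.from_quat(p["orientation"]).inv().apply(np.atleast_2d(P)-p["xyz"])
    return np.c_[q[:,0]/q[:,2]*f+p["cx"],q[:,1]/q[:,2]*f+p["cy"]]
def blobs(p,img,z,mask,amin=300):
    n,l,s,c=cv2.connectedComponentsWithStats(mask.astype(np.uint8))
    out=[]
    for i in range(1,n):
        if s[i,4]<amin: continue
        k=cv2.findContours((l==i).astype(np.uint8),cv2.RETR_EXTERNAL,cv2.CHAIN_APPROX_NONE)[0][0][:,0]
        w=cast(p,k,z); r=cv2.minAreaRect((w*1000).astype(np.float32))
        out.append((c[i].round(),s[i,4],r))
    return out
E
python3 - <<'E'
from h import *
from workcell import viewer
for n,roi in (("scene",(200,190,450,310)),("side",(215,190,435,330))):
    p=viewer.camera_params(n); im=cv2.imread(f"pics/{n}0.png")
    m=np.zeros((480,640),bool); x0,y0,x1,y1=roi
    g=cv2.cvtColor(im,cv2.COLOR_BGR2GRAY); m[y0:y1,x0:x1]=g[y0:y1,x0:x1]>185
    for b in blobs(p,im,.056,m): print(n,"bright",b[0],b[1],np.round(cv2.boxPoints(b[2])).tolist(),b[2])
    d=np.zeros((480,640),bool); d[y0:y1,x0:x1]=g[y0:y1,x0:x1]<45
    for b in blobs(p,im,.05,d,1500): print(n,"dark",b[0],b[1],np.round(cv2.boxPoints(b[2])).tolist(),b[2])
pts={"scene":[(246,305),(439,230),(215,265),(397,195)],"side":[(291,322),(429,217)]}
for n,q in pts.items(): print(n,cast(viewer.camera_params(n),q,.05).round(3).tolist())
p=viewer.camera_params("scene");print("bulb,pen,flask",cast(p,[(308,343),(381,291),(439,266),(262,247)],0).round(3).tolist())
E
```

```text
scene bright [298. 230.] 366 [[615.0, -124.0], [621.0, -125.0], [625.0, 254.0], [619.0, 254.0]] ((620.1903686523438, 64.59466552734375), (378.2301025390625, 6.345019340515137), 89.35665130615234)
scene bright [376. 226.] 1598 [[514.0, -79.0], [591.0, -82.0], [594.0, 35.0], [518.0, 37.0]] ((554.1638793945312, -22.295211791992188), (116.92157745361328, 76.74278259277344), 88.06820678710938)
scene bright [278. 266.] 1082 [[519.0, 147.0], [596.0, 146.0], [597.0, 204.0], [520.0, 205.0]] ((558.119384765625, 175.4579315185547), (57.67606735229492, 77.16423034667969), 89.09735107421875)
scene dark [318. 261.] 6687 [[456.0, -188.0], [607.0, -189.0], [611.0, 263.0], [460.0, 264.0]] ((533.4251098632812, 37.383575439453125), (452.277099609375, 151.0886993408203), 89.57014465332031)
side bright [284. 245.] 764 [[611.0, -129.0], [647.0, -130.0], [652.0, 253.0], [616.0, 253.0]] ((631.56298828125, 61.72125244140625), (382.2655334472656, 36.248260498046875), 89.2851333618164)
side bright [369. 225.] 1599 [[510.0, -81.0], [591.0, -84.0], [595.0, 37.0], [514.0, 39.0]] ((552.461669921875, -22.45516586303711), (120.8833236694336, 80.44803619384766), 88.01813507080078)
side bright [292. 275.] 1249 [[516.0, 147.0], [596.0, 145.0], [597.0, 205.0], [517.0, 207.0]] ((556.5105590820312, 175.8482208251953), (60.042537689208984, 79.91738891601562), 88.57711791992188)
side dark [319. 256.] 9413 [[300.0, 121.0], [586.0, -227.0], [839.0, -19.0], [553.0, 329.0]] ((569.6984252929688, 50.96345520019531), (327.41790771484375, 450.33050537109375), 39.456844329833984)
scene [[0.513, 0.259], [0.487, -0.105], [0.622, 0.249], [0.618, -0.132]]
side [[0.492, 0.257], [0.493, -0.114]]
bulb,pen,flask [[0.442, 0.203], [0.467, 0.041], [0.458, -0.084], [0.683, 0.129]]
```

View pics/wrist0.png

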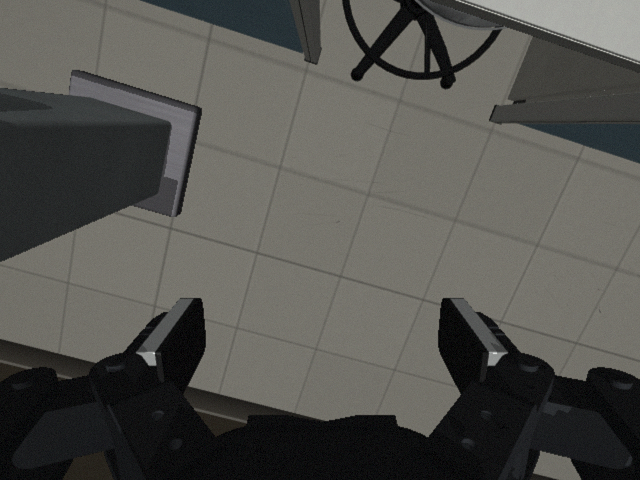

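The wrist view shows only the floor and the open fingers, so nothing useful yet. Next I'll work out the tool axes, get tighter ledge ends, and compute the approach.

```bash
cat >> h.py <<'E'
def delta(o,target,yaw):
    """shift in tool axes /25mm and turn /5deg so tool x lies along world (cos yaw, sin yaw) (mod pi)"""
    M=R.from_quat(o["eef_rot"]).as_matrix()
    s=M.T@(np.asarray(target)-o["position"])/.025
    w=np.array([np.cos(yaw),np.sin(yaw),0]); t=M.T@w
    a=np.degrees(np.arctan2(-t[2],t[0]))   # rotation about y takes x to (cos,0,-sin)
    a=(a+90)%180-90
    return s.round(3),round(a/5,3)
E
python3 - <<'E'
from h import *
from workcell import robot,viewer
o=robot.get_obs(); print(R.from_quat(o["eef_rot"]).as_matrix().round(3).tolist())
print(delta(o,[.50,.0,.30],-.0115), delta(o,[.553,.075,.15],-.0115))
# rail near/far ends at z=.06
p=viewer.camera_params("scene"); print(cast(p,[(397,194),(397,196),(214,264)],.06).round(3))
E
```

```text
[[0.289, -0.0, 0.957], [-0.957, 0.001, 0.289], [-0.001, -1.0, 0.0]]
(array([-17.214,  -2.748,  19.146]), np.float64(-14.513)) (array([-19.466,   3.256,  22.04 ]), np.float64(-14.513))
[[ 0.608 -0.121]
 [ 0.603 -0.116]
 [ 0.612  0.255]]
```

Call:
play_rows --moves "40 -3 -1 4 -3; 40 -7 -2 10 -7; 40 -11 -2.8 16 -11; 40 -14.3 -2.8 20.5 -14.5; 40 -14.3 -2.8 20.5 -14.5; 40 -14.3 -2.8 20.5 -14.5; 40 -14.3 -2.8 20.5 -14.5; 40 -14.3 -2.8 20.5 -14.5; 40 -14.3 -2.8 20.5 -14.5; 40 -14.3 -2.8 20.5 -14.5; 40 -14.3 -2.8 20.5 -14.5; 40 -14.3 -2.8 20.5 -14.5; 40 -14.3 -2.8 20.5 -14.5; 40 -14.3 -2.8 20.5 -14.5; 40 -14.3 -2.8 20.5 -14.5; 40 -14.3 -2.8 20.5 -14.5; 40 -14.3 -2.8 20.5 -14.5; 40 -14.3 -2.8 20.5 -14.5; 40 -14.3 -2.8 20.5 -14.5; 40 -14.3 -2.8 20.5 -14.5"

```text
time: 1.82
position: [0.5527, -0.0616, 0.3011]
eef_rot: [0.707, -0.005, 0.005, -0.707]
ft_force: [-0.7, -0.2, -0.6]
grip_width: 0.465
```

```bash
python3 - <<'E'
from h import *
from workcell import robot,viewer
o=robot.get_obs(); p=viewer.camera_params("wrist"); im=viewer.snapshot("wrist")[:,:,::-1].copy()
np.save("p1.npy",p,allow_pickle=True)
cv2.imwrite("pics/wrist1.png",im); print(o["time"],o["position"],o["grip_width"],abs(o["dq"]).max(),o["ft_force"],p["xyz"])
g=cv2.cvtColor(im,cv2.COLOR_BGR2GRAY)
for b in blobs(p,im,.056,g>185,1500): print(b[0],b[1],np.round(cv2.boxPoints(b[2])).tolist(),b[2])
E
```

```text
1.8167 [ 0.55273764 -0.06162749  0.30105211] 0.4653303829638482 0.00525397086875945 [-0.70800995 -0.23375405 -0.62158862] [0.55450342 0.00827372 0.44267416]
[383. 123.] 2039 [[607.0, -123.0], [615.0, -123.0], [618.0, 110.0], [609.0, 110.0]] ((612.348876953125, -6.586021423339844), (232.4686737060547, 8.162588119506836), 89.45464324951172)
[320. 151.] 10185 [[511.0, -80.0], [590.0, -83.0], [594.0, 36.0], [515.0, 38.0]] ((552.5288696289062, -22.324520111083984), (119.01493835449219, 79.13284301757812), 88.10302734375)
```

View pics/wrist1.png

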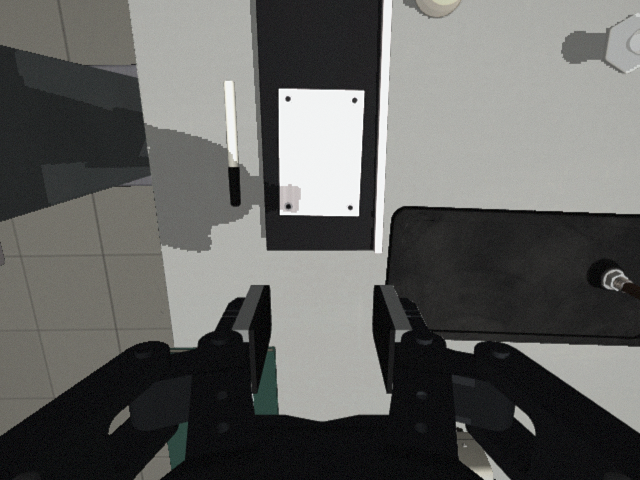

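The wrist view shows the long plate at (278–364, 89–216). The open end of the board runs from (267, 250) to (374, 250), and the rail ends at (380, 252). The stand base is to the right and the pen to the left, both clear. Now I'll refine the ledge end.

```bash
python3 - <<'E'
from h import *
from workcell import robot,viewer
p=np.load("p1.npy",allow_pickle=True).item(); im=cv2.imread("pics/wrist1.png"); g=cv2.cvtColor(im,cv2.COLOR_BGR2GRAY).astype(float)
def edge(col,a,b):  # subpixel 50% crossing down a column
    s=cv2.GaussianBlur(g,(3,3),0)[a:b,col]; d=np.abs(np.diff(s)); k=d.argmax(); w=d[max(k-2,0):k+3]; return a+.5+max(k-2,0)+(w*np.arange(len(w))).sum()/w.sum()
c=[275,290,305,320,335,350,365]
e=cast(p,[(x,edge(x,238,262)) for x in c],.05); print("board end",e.round(4).tolist())
f=lambda a,b:cast(p,[(x,edge(x,a,b)) for x in (300,320,335)],.056).round(4).tolist()
print("plate -y end",f(205,228)," +y end",f(80,100))
gt=g.T.copy(); s=g
def edger(row,a,b):
    d=np.abs(np.diff(cv2.GaussianBlur(g,(3,3),0)[row,a:b])); k=d.argmax(); return a+.5+k
for z,(a,b) in ((.05,(250,275)),(.056,(355,372)),(.06,(372,383))):
    print(z,cast(p,[(edger(r,a,b),r) for r in (110,150,190)],z).round(4).tolist())
o=robot.get_obs()
print(delta(o,[.5525,.0875,.13],-.0115))
E
```

```text
board end [[0.504, -0.1202], [0.5197, -0.1204], [0.5354, -0.1206], [0.5512, -0.1208], [0.5669, -0.121], [0.5826, -0.1212], [0.5983, -0.1211]]
plate -y end [[0.5316, -0.0813], [0.5517, -0.0821], [0.5668, -0.0827]]  +y end [[0.535, 0.0382], [0.5535, 0.0374], [0.5673, 0.0372]]
0.05 [[0.4919, 0.02], [0.4917, -0.0173], [0.4954, -0.0567]]
0.056 [[0.5939, 0.0184], [0.5925, -0.0182], [0.5911, -0.0569]]
0.06 [[0.6074, 0.0181], [0.6074, -0.0182], [0.6074, -0.0565]]
(array([-0.099,  6.846,  5.966]), np.float64(-0.038))
```

Call:
play_rows --moves "40 0 1 2 0; 40 0 3 4 0; 40 0 5 5.5 0; 40 0 7 5.5 0; 40 0 8 5.5 0; 40 0 8.8 5.5 0; 40 0 9.2 5.5 0; 40 0 9.4 5.5 0; 40 0 9.4 5.5 0; 40 0 9.4 5.5 0; 40 0 9.4 5.5 0; 40 0 9.4 5.5 0; 40 0 9.4 5.5 0"

```text
time: 2.95
position: [0.5569, 0.0766, 0.0686]
eef_rot: [0.707, -0.003, 0.006, -0.707]
ft_force: [-0.5, 0.5, -0.3]
grip_width: 0.47
```

Call:
play_rows --moves "40 0 0.1 0 0; 40 0 0.2 0 0; 40 0 0.28 0 0; 40 0 0.28 0 0; 40 0 0.28 0 0"

```text
time: 3.37
position: [0.5549, 0.0772, 0.059]
eef_rot: [-0.707, 0.005, -0.004, 0.707]
ft_force: [-0.3, -0.5, 0.4]
grip_width: 0.465
```

Call:
play_rows --moves "40 0 0.04 0 0; 40 0 0.08 0 0; 40 0 0.12 0 0; 40 0 0.12 0 0; 40 0 0.12 0 0"

```text
time: 3.78
position: [0.5551, 0.0772, 0.0562]
eef_rot: [-0.707, 0.005, -0.004, 0.707]
ft_force: [-0.3, -0.1, -1.2]
grip_width: 0.468
```

Call:
play_rows --moves "40 0 0.03 0 0; 40 0 0.06 0 0; 40 0 0.06 0 0; 40 0 0.06 0 0"

```text
time: 4.12
position: [0.5552, 0.0772, 0.0547]
eef_rot: [-0.707, 0.005, -0.004, 0.707]
ft_force: [0.2, -0.0, -0.1]
grip_width: 0.469
```

Call:
play_rows --moves "40 0 0.03 0 0; 40 0 0.06 0 0; 40 0 0.06 0 0; 40 0 0.06 0 0"

```text
time: 4.45
position: [0.5551, 0.0772, 0.0532]
eef_rot: [-0.707, 0.005, -0.004, 0.707]
ft_force: [-0.5, 0.1, 0.7]
grip_width: 0.467
```

Call:
play_rows --moves "40 0 0.02 0 0; 40 0 0.05 0 0; 40 0 0.05 0 0; 40 0 0.05 0 0"

```text
time: 4.78
position: [0.5551, 0.0772, 0.052]
eef_rot: [-0.707, 0.005, -0.004, 0.707]
ft_force: [0.4, 0.9, -0.4]
grip_width: 0.47
```

Call:
play_rows --moves "40 0 0.02 0 0; 40 0 0.04 0 0; 40 0 0.04 0 0; 40 0 0.04 0 0"

```text
time: 5.12
position: [0.5552, 0.0772, 0.051]
eef_rot: [-0.707, 0.004, -0.004, 0.707]
ft_force: [0.6, -0.2, -0.3]
grip_width: 0.468
```

Call:
play_rows --moves "40 0 0.02 0 0; 40 0 0.04 0 0; 40 0 0.04 0 0; 40 0 0.04 0 0"

```text
time: 5.45
position: [0.5552, 0.0771, 0.05]
eef_rot: [-0.707, 0.005, -0.004, 0.707]
ft_force: [0.2, -0.7, 0.3]
grip_width: 0.469
```

```bash
python3 - <<'E'
from h import *
from workcell import robot,viewer
o=robot.get_obs(); print(o["position"],o["ft_force"],delta(o,[.5525,.0485,.05],-.0115))
im=viewer.snapshot("wrist")[:,:,::-1]; cv2.imwrite("pics/wrist2.png",im)
s=viewer.snapshot("side")[150:350,200:480,::-1]; cv2.imwrite("pics/side2.png",cv2.resize(s,None,fx=2.8,fy=2.8))
E
```

```text
[0.55519476 0.07714862 0.0499958 ] [ 0.217143   -0.67019689  0.29540689] (array([-0.093, -0.   , -1.147]), np.float64(-0.013))
```

View pics/side2.png

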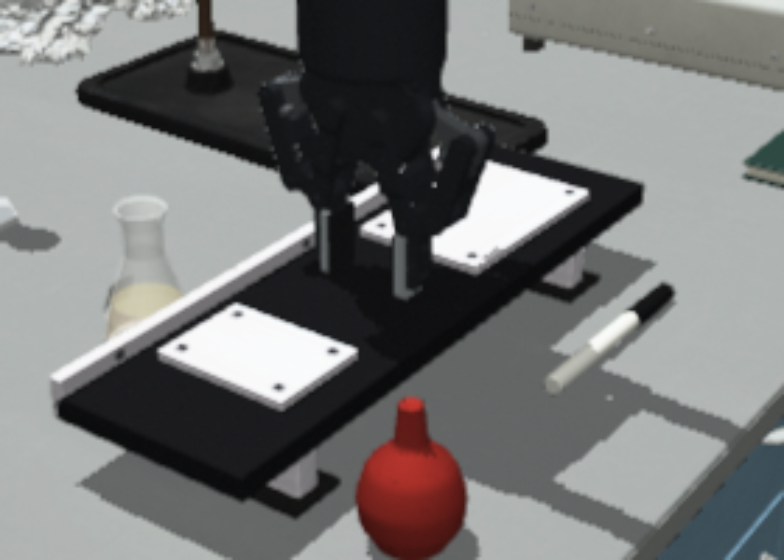

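The side crop shows the fingertips just above the board between the plates, at about (325, 265) and (405, 290). They clear the bulb, the flask and the short plate. Now the slow push along the ledge.

Call:
play_rows --moves "40 0 0 -0.3 0; 40 0 0 -0.6 0; 40 0 0 -0.9 0; 40 0 0 -1.05 0; 40 0 0 -1.2 0; 40 0 0 -1.35 0; 40 0 0 -1.5 0; 40 0 0 -1.65 0; 40 0 0 -1.8 0; 40 0 0 -1.95 0; 40 0 0 -2.1 0; 40 0 0 -2.25 0; 40 0 0 -2.4 0; 40 0 0 -2.55 0; 40 0 0 -2.7 0; 40 0 0 -2.85 0; 40 0 0 -3 0; 40 0 0 -3.1 0; 40 0 0 -3.15 0; 40 0 0 -3.15 0"

```text
time: 7.22
position: [0.5543, -0.002, 0.05]
eef_rot: [0.707, -0.005, 0.005, -0.707]
ft_force: [-0.2, 0.2, -0.4]
grip_width: 0.469
```

```bash
python3 - <<'E'
from h import *
from workcell import robot,viewer
o=robot.get_obs(); print(o["position"],o["ft_force"],delta(o,o["position"],-.0115))
for n,roi in (("scene",(200,190,460,310)),("side",(215,170,460,330))):
    p=viewer.camera_params(n); im=viewer.snapshot(n)[:,:,::-1].copy(); cv2.imwrite(f"pics/{n}3.png",im)
    m=np.zeros((480,640),bool); x0,y0,x1,y1=roi
    g=cv2.cvtColor(im,cv2.COLOR_BGR2GRAY); m[y0:y1,x0:x1]=g[y0:y1,x0:x1]>185
    for b in blobs(p,im,.056,m): print(n,b[0],b[1],np.round(cv2.boxPoints(b[2])).tolist(),b[2])
p=viewer.camera_params("wrist"); np.save("p3.npy",p,allow_pickle=True); cv2.imwrite("pics/wrist3.png",viewer.snapshot("wrist")[:,:,::-1])
E
```

```text
[ 0.55425955 -0.0020477   0.05004645] [-0.18622463  0.24856706 -0.42162236] (array([0., 0., 0.]), np.float64(-0.017))
scene [410. 216.] 856 [[513.0, -35.0], [515.0, -134.0], [592.0, -132.0], [590.0, -33.0]] ((552.53515625, -83.47127532958984), (77.1309585571289, 98.46681213378906), 1.4423290491104126)
scene [279. 237.] 417 [[615.0, -20.0], [624.0, -20.0], [627.0, 254.0], [618.0, 254.0]] ((621.0616455078125, 116.88064575195312), (273.64404296875, 8.792552947998047), 89.3309097290039)
scene [278. 266.] 1145 [[518.0, 147.0], [596.0, 146.0], [598.0, 204.0], [519.0, 206.0]] ((557.902099609375, 175.68870544433594), (58.39889907836914, 78.34359741210938), 88.55558013916016)
side [401. 213.] 577 [[501.0, -42.0], [514.0, -143.0], [563.0, -137.0], [550.0, -35.0]] ((531.8251342773438, -89.3636474609375), (49.46529769897461, 102.22705841064453), 7.464439868927002)
side [270. 252.] 821 [[612.0, -36.0], [651.0, -37.0], [654.0, 253.0], [615.0, 253.0]] ((633.099853515625, 108.22865295410156), (289.7032165527344, 38.71729278564453), 89.31922912597656)
side [292. 275.] 1286 [[515.0, 146.0], [596.0, 144.0], [597.0, 205.0], [517.0, 207.0]] ((556.336669921875, 175.58126831054688), (61.19155502319336, 80.28034210205078), 88.54553985595703)
```

View pics/wrist3.png

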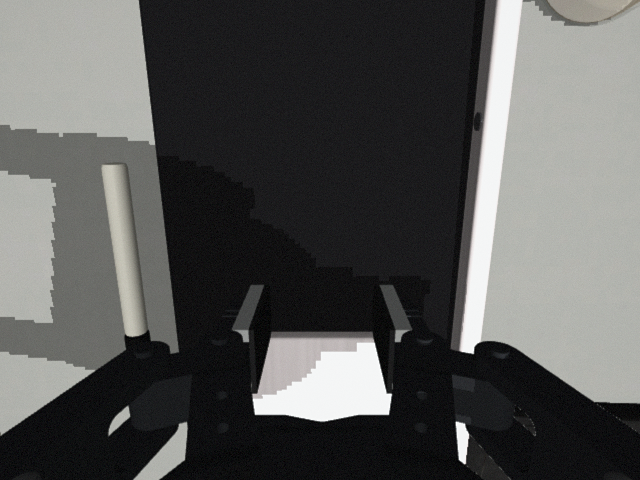

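The wrist view shows the plate's trailing edge straight between the two fingers at row ≈332. Casting it gives the true remaining distance.

```bash
python3 - <<'E'
from h import *
p=np.load("p3.npy",allow_pickle=True).item(); g=cv2.GaussianBlur(cv2.cvtColor(cv2.imread("pics/wrist3.png"),cv2.COLOR_BGR2GRAY),(3,3),0).astype(float)
q=[]
for c in (275,300,325,350,370):
    d=np.diff(g[322:344,c]); q.append((c,322.5+d.argmax()))
w=cast(p,q,.056); print([a[1] for a in q],w.round(4).tolist(),np.polyfit(w[:,0],w[:,1],1))
E
```

```text
[np.float64(337.5), np.float64(337.5), np.float64(331.5), np.float64(331.5), np.float64(331.5)] [[0.537, -0.0119], [0.5466, -0.012], [0.5563, -0.0095], [0.5659, -0.0096], [0.5736, -0.0097]] [ 0.07331262 -0.05128274]
```

Call:
play_rows --moves "40 0 0 -0.1 0; 40 0 0 -0.2 0; 40 0 0 -0.35 0; 40 0 0 -0.5 0; 40 0 0 -0.65 0; 40 0 0 -0.8 0; 40 0 0 -0.92 0; 40 0 0 -1.02 0; 40 0 0 -1.09 0; 40 0 0 -1.13 0; 40 0 0 -1.13 0; 40 0 0 -1.13 0"

```text
time: 8.37
position: [0.5539, -0.03, 0.0501]
eef_rot: [0.707, -0.004, 0.005, -0.707]
ft_force: [-0.3, -0.4, 0.2]
grip_width: 0.464
```

Call:
play_rows --moves "40 0 0 0.2 0; 40 0 0 0.6 0; 40 0 0 0.8 0; 40 0 -0.5 0.8 0; 40 0 -1.5 0.8 0; 40 0 -3 0.8 0; 40 0 -4.5 0 0; 40 0 -6 -1 0; 40 0 -7.5 -2.5 0; 40 0 -9 -3.5 0; 40 0 -10 -4.4 0; 40 0 -10 -4.4 0; 40 0 -10 -4.4 0; 40 0 -10 -4.4 0; 40 0 -10 -4.4 0; 40 0 -10 -4.4 0"

```text
time: 9.7
position: [0.5516, -0.1381, 0.2979]
eef_rot: [-0.706, 0.005, -0.003, 0.708]
ft_force: [1.1, 0.6, -0.4]
grip_width: 0.471
```

```bash
python3 - <<'E'
from h import *
from workcell import robot,viewer
o=robot.get_obs(); print(o["time"],o["position"],o["ft_force"],abs(o["dq"]).max())
p=viewer.camera_params("wrist"); im=viewer.snapshot("wrist")[:,:,::-1].copy(); cv2.imwrite("pics/wrist4.png",im); np.save("p4.npy",p,allow_pickle=True)
g=cv2.cvtColor(im,cv2.COLOR_BGR2GRAY)
for b in blobs(p,im,.056,g>205,1000): print(b[0],b[1],np.round(cv2.boxPoints(b[2])).tolist(),b[2])
p=viewer.camera_params("scene"); im=viewer.snapshot("scene")[:,:,::-1].copy(); cv2.imwrite("pics/scene4.png",im)
m=np.zeros((480,640),bool); m[190:310,200:470]=cv2.cvtColor(im,cv2.COLOR_BGR2GRAY)[190:310,200:470]>185
for b in blobs(p,im,.056,m): print("scene",b[0],b[1],np.round(cv2.boxPoints(b[2])).tolist(),b[2])
E
```

```text
9.7 [ 0.55160942 -0.1381389   0.29791022] [ 1.10158043  0.55316314 -0.38446556] 0.00710026577349109
[386.  88.] 1455 [[607.0, -122.0], [615.0, -122.0], [616.0, 33.0], [609.0, 33.0]] ((611.6516723632812, -44.38401794433594), (154.7623748779297, 7.420711517333984), 89.4074478149414)
[324. 152.] 9940 [[513.0, -160.0], [592.0, -161.0], [593.0, -42.0], [514.0, -41.0]] ((552.7827758789062, -100.80485534667969), (118.74516296386719, 78.99563598632812), 89.42630767822266)
scene [298. 230.] 517 [[614.0, -126.0], [623.0, -126.0], [627.0, 254.0], [618.0, 254.0]] ((620.4846801757812, 63.81898498535156), (379.7744140625, 8.767753601074219), 89.34829711914062)
scene [408. 212.] 1418 [[514.0, -160.0], [593.0, -161.0], [595.0, -42.0], [516.0, -41.0]] ((554.4647216796875, -101.21537017822266), (119.41399383544922, 78.50505065917969), 89.22156524658203)
scene [278. 266.] 1144 [[518.0, 147.0], [596.0, 145.0], [598.0, 204.0], [520.0, 206.0]] ((557.9613037109375, 175.6163787841797), (58.39780044555664, 78.21670532226562), 88.44290161132812)
```

View pics/wrist4.png

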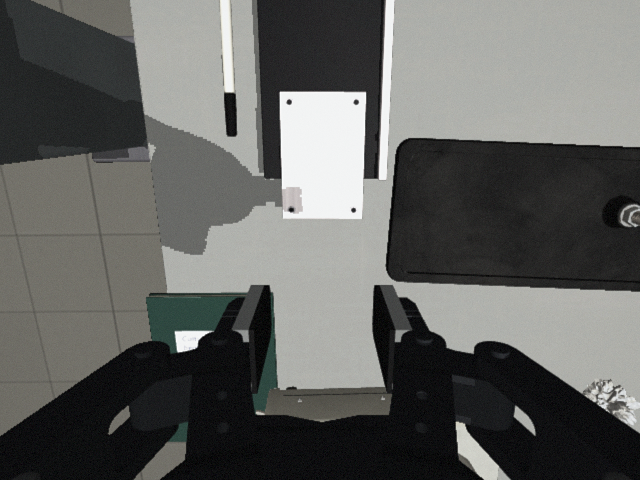

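The wrist view shows the plate at (280–365, 92–219) square with the board. The board ends at row ≈178, so the plate overhangs by about 40 mm. The hand is high and clear, and the scene view finds the short plate where it was.

```bash
python3 - <<'E'
from workcell import robot
print(robot.close_job())
E
```

```text
the job is handed in; nothing more can be done
None
```

I pushed the long plate 79 mm along the ledge with the two fingertips behind its inner end, away from the shorter plate. I then backed off, raised the hand about 0.25 m, and handed the job in at about 9.7 s.

- **Overhang:** the plate's free edge is at y ≈ −0.161 m and the board's end at y ≈ −0.121 m. That is about 40 mm hanging out, a third of its length, good to about 2 mm with the camera calibration.
- **Square:** the plate is at 89.4° and the rail at 89.4°, with about 15 mm between plate and rail. The wrist and scene cameras agree on the plate's position to about 2 mm.
- **Left alone:** the short plate reads within 0.2 mm of its starting place. The pen looks undisturbed in the last view. I did not re-measure the flask and bulb, but the hand kept clear of them.
- **Forces:** the readings at the end of each move were about 1 N or less. No check failed.

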